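Fit the forked spacer and counter-hold the bolt head behind the bracket

ROBOT

A 6-joint arm with a two-finger parallel gripper is mounted at the origin on the work surface. World frame = base frame: x ahead of the robot, y to its left, z up, the work surface at z = 0. Lengths are in mm, angles in rad, forces in N, time in s.
With the tool pointing down it reaches from about 425 to 950 mm from the base axis. Payload 14.7 kg.
Tool frame: the origin (TCP) lies at the centre of the arm's flange, where the gripper is bolted on; the fingertips stand 173 mm ahead of it and the grasp point (between the pads) lies 155 mm ahead of it; z points along the fingers, x is the direction in which the jaws open and shut, and the axes are right-handed (so a half turn about z gives the same grasp; the last joint's range is limited). The gripper opens to 85 mm and grips with 20 to 120 N. Pads are 22 mm wide; open, the fingers measure 114 mm over their backs; the gripper's body (76 mm by 85 mm) begins 54 mm behind the grasp point. The pads swing forward as they close: fully open they stand 13 mm farther back than shut.
Start: joints at [-1.344, 0.48, 1.596, -0, 1.065, -0.047], TCP at [175.772, -625.778, 404.697] pointing down, gripper open.
Joint ranges: [-2.75, 2.75], [-0.82, 2.05], [0.23, 2.67], [-1.56, 4.7], [0.09, 2.69], [-2.92, 2.92]. Speed limits (rad/s): [1.89, 1.89, 2.39, 3.01, 3.01, 3.01].

INTERFACE

Orientations are given as [roll, pitch, yaw] about the fixed x, y, z axes, in that order (R = Rz(yaw) Ry(pitch) Rx(roll)).
In Python, from bench import ctrl gives the robot as it stands.
- The arm moves only by the tool play_rows, never from a script. Its argument "targets" is a list of rows, each an object with "gripper": the closure, from -1 (fully open) to 1 (shut), so that 0 is half open; "slide": the shift along the tool's x, y, z in cm, a list of three; "roll": the turn about the tool's z in rad. In form: [{"gripper": gripper, "slide": [tx, ty, tz], "roll": roll}, ...]. A call has 1 to 20 rows; each row shifts and turns the commanded pose from where the row before left it, along the tool's axes as they then stand; what a row does not reach is not made up. A row lasts 1/12 s, in which the tool goes at most 41.7 mm and 7.16 degrees, less where a joint would pass 70% of its speed; a pose out of reach is approached as far as the arm can. A call is refused whole if a number of a shift passes 4.17 or a number of a turn 0.125, either way. A call with a gripper value outside its range is refused whole. The fingers move at their own pace and stop on an object; "force" is the grip in N (left out, the last holds). Time passes only in rows, so rows that do not move let the fingers close. It gives the time, the measured TCP pose, the force and the opening at its end, in the units of the state.
- ctrl.read_state(): the state, without advancing time (a new reading comes with each control period).
- ctrl.read_camera(name): name is "side" or "top" or "wrist"; returns a dict with "pixels" (400x640x3 uint8, red, green, blue), "fx", "fy", "cx", "cy" (pixels), "distortion" ([k1, k2, p1, p2, k3] as OpenCV has them; the pictures are not rectified), "world_to_cam" (4x4, takes a point from world to camera coordinates); the wrist camera has in their place "hand_eye" (4x4, takes a point from camera to tool coordinates, whose origin is the TCP and whose axes are the tool frame's). Camera axes: x right, y up, looking along -z (the intrinsics and any distortion apply to the point x, -y, -z); pixel columns grow to the right and rows downward; lengths in mm; the calibration is good to about 2 mm. A picture is of the moment at which its call begins: read the wrist's pose just before it. There is no depth.
- ctrl.job_done(): hands the job in, once; it reports no verdict.
The state is a dict: "clock": time; "qpos": joint angles; "dq": joint speeds; "joint_efforts": joint torques, N m; "position": TCP position; "ee_rot": TCP orientation; "contact_force": force on the tool from outside, world axes, zero at the start; "wrist_torque": the same for the moment, N m; "finger_gap": finger opening in mm.
Only numpy, scipy, OpenCV 4.12 (cv2) and the standard library are available. Lean on these libraries where they do the work, as an engineer would, in place of code of your own. Each camera call takes 0.05 s, during which the arm holds its last target. There are 200 camera calls.

TASK

Take the forked metal spacer out of the white tray and set it, fork down, over the square sleeve behind the slab roller's steel bracket, so that it sits fully down and upright between the bracket and the bolt head, and let go of it. Then reach down into the narrow gap behind the bracket, grip the hidden bolt head by its two side faces, turn it until those faces stand upright, and finish while still gripping it firmly there, so that the spanner hanging on the nut cannot drag it round. Do not disturb the collar, the jar or the brush.

Things in the scene. Friction and masses are not known exactly. Their poses are not given: they have to be found in the camera images.
- spacer_center (a point): centre, half-way up, of the loose forked aluminium spacer, 16 mm thick (x), 30 wide (y), 78 tall (z up), 0.08 kg, standing on its legs in the tray. Two legs 40 mm long and 7 wide, an open slot 16 mm wide (y) between them, right through along x, its top 1 mm above this point; on them a solid shoulder 10 mm tall, then the neck: 24 mm wide (y), 16 thick, from 11 to 39 mm above this point
- spacer: the same spacer as a body, origin at the centre of its underside. It is gripped from above by its neck, across y. A half turn about z makes no difference
- tray: white open tray fixed to the bench, 200 (x) by 150 (y) by 45 mm tall, walls and floor about 4 mm; origin at the centre of its underside. The spacer and the collar stand in its two ends, about 90 mm apart, either way round
- slab_roller: slab roller fixed to the bench, z up. Origin on the bench straight below the bolt's axis, in the rear face of a steel bracket: upright leg 6 mm thick (x -6 to 0 mm), 120 wide (y), 174 high. x points from the bracket to the rollers. A grey frame plate, 160 wide, 174 high, starts at x = 76 mm: the gap between, 76 mm wide, is open above and at both y sides. The bolt's axis is along x at z = 150 mm
- sleeve_top (a point): middle of the top face (z = 155 mm) of the fixed, non-turning square steel sleeve round the bolt, 10 by 10 mm, faces level and upright, from the bracket's rear face (slab roller x = 0) to the bolt head (x = 24 mm). Axes as slab_roller. The seated spacer's slot top rests here: its x parallel to this x (either way), its centre 1 mm below this point, its neck's top 19 mm above the bracket's top edge
- head_center (a point): centre of the square bolt head, on the bolt's axis: steel, 30 by 30 mm, 20 mm long along the axis (its x, the slab roller's x, from 24 to 44 mm behind the bracket). Its side faces are its +y and -y faces; its z points up out of the gap, leaning by the joint value. Its centre is 24 mm below the bracket's top edge. It can only turn, with joint bolt
- bolt (a joint): turn of bolt, head, nut and spanner together about the slab roller's +x axis (right-handed), rad; 0 = side faces upright. A spanner about 110 mm long hangs on the nut in front of the bracket; its weight rests the bolt near 0.3 (0.2 to 0.4 at the start) and drags it back there with about 0.03 N m when let go at 0. It turns easily, with slight friction
- collar_center (a point): bystander: centre of a loose round aluminium collar, 36 mm across, 22 mm tall, 20 mm hole, in the tray
- jar: bystander: white plastic jar, 70 mm across, 95 mm tall, loose; origin at the centre of its underside
- brush: bystander: loose brush lying on the bench, about 0.2 m long along its x
Not all that is in view belongs to the job. Leave any red look-alike of the spacer alone.

How it is judged (in metres and radians):
On the way, in this order (a step that is already met when the one before it is completed fails the run):
1. the spacer is lifted clear of the tray in the gripper (height (world z) of spacer_center above 0.1 m and contact force between the fingers and spacer above 1 N), for 0.2 s.
2. the spacer sits upright on the sleeve between bracket and head, and is let go (x of spacer_center in the frame of slab_roller between 0.005 and 0.019 m and y of spacer_center in the frame of slab_roller between -0.006 and 0.006 m and z of spacer_center in the frame of slab_roller between 0.149 and 0.158 m and angle between spacer_center's own z axis and vertical below 0.15 rad and contact force between the fingers and spacer below 0.2 N), for 0.3 s.
At the end, for the whole second after the job is handed in: The fingers grip the bolt head (over 5 N), its side faces upright within 0.1 rad and not turning, while the spacer sits on the sleeve between bracket and head (within 7 mm along the bolt, 6 mm sideways, 4 to 5 mm in height, tilt under 0.15 rad) (x of spacer_center in the frame of slab_roller between 0.005 and 0.019 m and y of spacer_center in the frame of slab_roller between -0.006 and 0.006 m and z of spacer_center in the frame of slab_roller between 0.149 and 0.158 m and angle between spacer_center's own z axis and vertical below 0.15 rad and value of joint bolt between -0.1 and 0.1 rad and velocity of joint bolt between -0.1 and 0.1 rad/s and contact force between the fingers and bolt_c0 above 5 N); the arm keeps its last pose, push and grip.
It fails at once if the jar or brush is moved more than 3 cm (distance of any of jar, brush from where it was at the start of the episode above 0.03 m).
It fails at once if the jar is tipped (angle between jar's own z axis and vertical above 0.4 rad).
It fails at once if the collar is moved more than 4 cm (distance of collar_center from where it was at the start of the episode above 0.04 m).
It also fails if it takes over 48 s, if anything falls off the work surface, if the arm or the gripper's body presses on something with over 40 N, if the wrist force passes 120 N, or if a joint passes its speed limit or range.

## Working session

There is one attempt and no reset: what is moved stays moved. The work goes in short steps, Python scripts to look and compute and a tool call to move; the robot and the scene stay as the last step left them, time stands still between calls to the robot, and variables do not carry over. Pictures are saved under pics/ and viewed, about 8 in all and at most 12, crops included, and the job is handed in when it is done.

Besides the shell and the picture viewer there is one more tool, called after ">>>" as name(argument=value, ...) on one line, values as JSON. play_rows: Moves the arm, as the interface text tells. Its arguments: {"type":"object","properties":{"targets":{"type":"array","items":{"type":"object","properties":{"gripper":{"type":"number"},"slide":{"type":"array","items":{"type":"number"}},"roll":{"type":"number"}}}},"force":{"type":"number"}},"required":["targets"]}

```bash
mkdir -p pics; ls
cat > h.py <<'E'
import numpy as np, cv2, pickle
from scipy.spatial.transform import Rotation as R
def grab(ctrl,name,fn):
    s=ctrl.read_state(); c=ctrl.read_camera(name)
    im=np.array(c["pixels"])[:,:,::-1].copy(); c["state"]=s
    K=np.array([[c["fx"],0,c["cx"]],[0,c["fy"],c["cy"]],[0,0,1]],float); c["K"]=K
    if name=="wrist":
        T=np.eye(4); T[:3,:3]=R.from_euler('xyz',s["ee_rot"]).as_matrix(); T[:3,3]=s["position"]
        c["c2w"]=T@np.array(c["hand_eye"])
    else: c["c2w"]=np.linalg.inv(np.array(c["world_to_cam"]))
    cv2.imwrite(f"pics/{fn}.png",im); pickle.dump(c,open(f"pics/{fn}.pkl","wb")); return c
def load(fn): return pickle.load(open(f"pics/{fn}.pkl","rb"))
def ray(c,uv):
    p=cv2.undistortPoints(np.array([[uv]],float),c["K"],np.array(c["distortion"],float))[0,0]
    d=c["c2w"][:3,:3]@np.array([p[0],-p[1],-1]); return c["c2w"][:3,3],d/np.linalg.norm(d)
def onz(c,uv,z):
    o,d=ray(c,uv); return o+d*(z-o[2])/d[2]
def proj(c,P):
    w=np.linalg.inv(c["c2w"]); q=(w[:3,:3]@np.atleast_2d(P).T).T+w[:3,3]
    q=q*[1,-1,-1]
    return cv2.projectPoints(q,np.zeros(3),np.zeros(3),c["K"],np.array(c["distortion"],float))[0][:,0]
E
python3 - <<'E'
from bench import ctrl
from h import *
np.set_printoptions(precision=2,suppress=True)
for n in("top","side","wrist"):
    c=grab(ctrl,n,n+"0"); print(n,c["c2w"],c["K"][0],c["distortion"])
    if n=="wrist":print(c["hand_eye"])
print(c["state"])
a=cv2.imread("pics/top0.png");b=cv2.imread("pics/side0.png");
E
```

```text
pics
top [[   0.01    0.99   -0.14  369.75]
 [  -1.      0.01    0.02   80.75]
 [   0.03    0.14    0.99 1392.08]
 [   0.      0.      0.      1.  ]] [520.98   0.   318.59] [-0.11  0.    0.    0.    0.  ]
side [[   1.      0.04   -0.07  468.6 ]
 [  -0.07    0.66   -0.74 -938.46]
 [   0.02    0.75    0.67 1017.91]
 [   0.      0.      0.      1.  ]] [479.08   0.   322.35] [-0.06  0.    0.    0.    0.  ]
wrist [[   0.27    0.92    0.28  246.36]
 [  -0.96    0.26    0.08 -605.73]
 [  -0.     -0.29    0.96  373.7 ]
 [   0.      0.      0.      1.  ]] [321.28   0.   316.78] [-0.01  0.    0.    0.    0.  ]
[[  1.    -0.     0.    -0.02]
 [ -0.    -0.96  -0.29 -73.35]
 [  0.     0.29  -0.96  30.43]
 [  0.     0.     0.     1.  ]]
{'clock': 0.1, 'qpos': array([-1.34,  0.48,  1.6 ,  0.  ,  1.07, -0.05]), 'dq': array([ 0., -0., -0., -0., -0., -0.]), 'joint_efforts': array([  0.  , -95.23, -43.1 ,  -0.  ,   0.01,   0.  ]), 'position': array([ 175.75, -625.61,  404.12]), 'ee_rot': array([-3.14,  0.  , -1.3 ]), 'contact_force': array([-0.37,  0.39,  0.71]), 'wrist_torque': array([ 0.  , -0.02, -0.04]), 'finger_gap': 85.08431381794028}
```

View pics/top0.png

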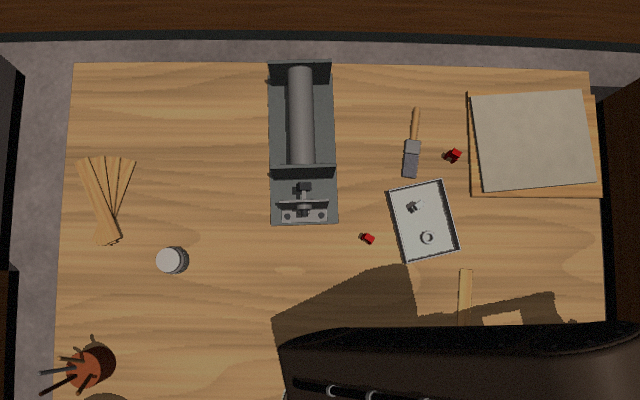

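View pics/side0.png

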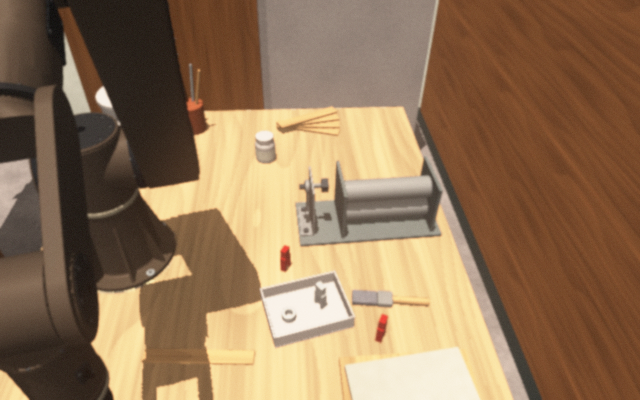

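Top view: roller bracket near (303,203), head near (304,186), tray (423,221) with the spacer at (411,207) and the collar at (427,238), jar (172,260), brush (412,145), red look-alikes (367,238) and (452,155). The side view agrees. Next I'll enlarge the parts that matter.

Run:
```python
import cv2,numpy as np
t=cv2.imread("pics/top0.png");s=cv2.imread("pics/side0.png")
f=lambda im,x,y,w,h:cv2.resize(im[y:y+h,x:x+w],(400,300),interpolation=cv2.INTER_CUBIC)
a=np.vstack([np.hstack([f(t,262,160,80,60),f(t,382,175,80,60)]),np.hstack([f(s,288,160,80,60),f(s,260,270,100,75)])])
cv2.imwrite("pics/crop0.png",cv2.convertScaleAbs(a,alpha=1.5))
```

```text
(no output)
```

View pics/crop0.png

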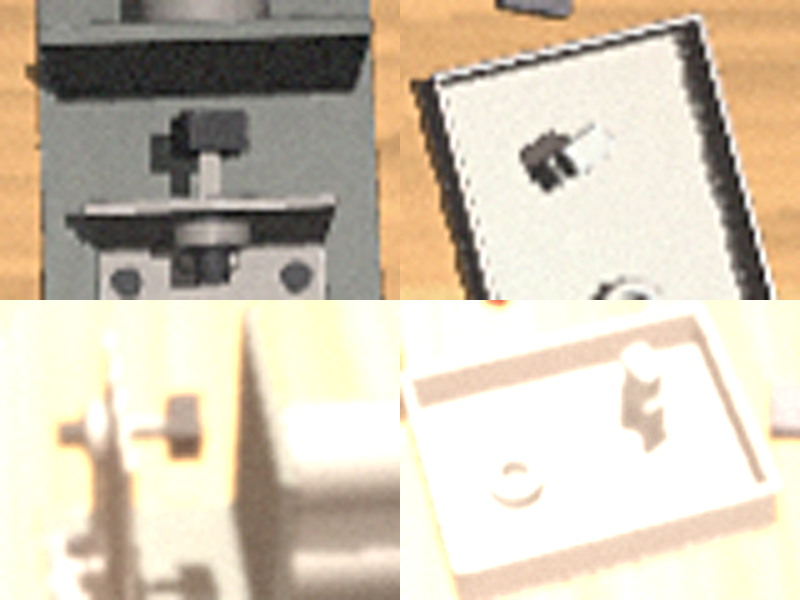

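Run:
```python
from h import *
np.set_printoptions(precision=1,suppress=True)
c=load("top0")
for n,uv,z in[("spacer top",(382+195/5,175+140/5),82),("spacer side",0,0),("collar",(427,238),26),("brL",(278,201.4),174),("brR",(329,200.2),174),("head",(262+217/5,160+122/5),165),("trayTL",(382+35/5,175+78/5),45),("trayTR",(382+298/5,175+17/5),45),("jar",(172,258),95),("plateL",(269,168),174),("plateR",(336,166),174)]:
    if uv: print(n,onz(c,uv,z))
s=load("side0")
for n,uv,z in[("spacer top",(260+640/4-100,270+60/4),82),("collar",(260+118/4,270+168/4),26)]: print(n,onz(s,uv,z))
```

```text
spacer top [ 541.5 -214.2   82. ]
collar [ 455.5 -241.    26. ]
brL [530.4 146.  174. ]
brR [534.3  25.8 174. ]
head [573.   81.9 165. ]
trayTL [ 578.6 -138.    45. ]
trayTR [ 612.8 -279.5   45. ]
jar [396.8 411.5  95. ]
plateL [610.3 168.7 174. ]
plateR [616.7   9.3 174. ]
spacer top [ 535.7 -209.7   82. ]
collar [ 458.8 -244.8   26. ]
```

>>> play_rows(targets=[{"gripper":-1,"slide":[-1.51,-2.3,0.25],"roll":0},{"gripper":-1,"slide":[-1.51,-2.3,0.25],"roll":0},{"gripper":-1,"slide":[-1.51,-2.3,0.25],"roll":0},{"gripper":-1,"slide":[-1.51,-2.3,0.25],"roll":0},{"gripper":-1,"slide":[-1.51,-2.3,0.25],"roll":0},{"gripper":-1,"slide":[-1.51,-2.3,0.25],"roll":0},{"gripper":-1,"slide":[-1.51,-2.3,0.25],"roll":0},{"gripper":-1,"slide":[-1.51,-2.3,0.25],"roll":0},{"gripper":-1,"slide":[-1.51,-2.3,0.25],"roll":0},{"gripper":-1,"slide":[-1.51,-2.3,0.25],"roll":0},{"gripper":-1,"slide":[-1.51,-2.3,0.25],"roll":0},{"gripper":-1,"slide":[-1.51,-2.3,0.25],"roll":0},{"gripper":-1,"slide":[-1.51,-2.3,0.25],"roll":0},{"gripper":-1,"slide":[-1.51,-2.3,0.25],"roll":0},{"gripper":-1,"slide":[-1.51,-2.3,0.25],"roll":0},{"gripper":-1,"slide":[-1.51,-2.3,0.25],"roll":0},{"gripper":-1,"slide":[-1.51,-2.3,0.25],"roll":0},{"gripper":-1,"slide":[-1.51,-2.3,0.25],"roll":0},{"gripper":-1,"slide":[-1.51,-2.3,0.25],"roll":0},{"gripper":-1,"slide":[-1.51,-2.3,0.25],"roll":0}])

```text
clock: 1.82
position: [537.7, -209.4, 354.5]
ee_rot: [3.141, 0.0, -1.297]
contact_force: [0.2, -0.5, 0.3]
finger_gap: 85.4
```

Run:
```python
from bench import ctrl
from h import *
c=grab(ctrl,"wrist","w1");print(c["state"]["position"],c["state"]["ee_rot"],c["state"]["dq"].round(3),c["state"]["contact_force"])
im=cv2.imread("pics/w1.png");cv2.imwrite("pics/w1b.png",cv2.resize(cv2.convertScaleAbs(im,alpha=1.1),(800,500)))
print(proj(c,[[538,-212,82],[538,-212,4]]))
```

```text
[ 537.68444916 -209.4427053   354.45279628] [ 3.14140373e+00  1.56709332e-04 -1.29696720e+00] [ 0.553  0.174 -0.215 -0.002  0.04   0.551] [ 0.15212833 -0.45442996  0.2827306 ]
[[320.11170938 200.7118305 ]
 [319.37443364 178.42207996]]
```

View pics/w1b.png

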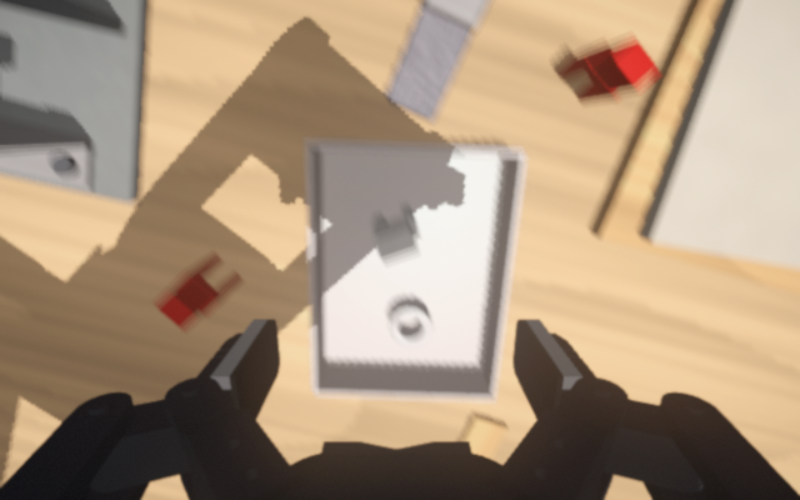

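The spacer shows at about (395,240), the collar at (408,318). The picture is blurred because the arm was still moving, so I'll settle a bit lower and look again.

>>> play_rows(targets=[{"gripper":-0.6,"slide":[0,0,2],"roll":0},{"gripper":-0.6,"slide":[0,0,2],"roll":0},{"gripper":-0.6,"slide":[0,0,0],"roll":0},{"gripper":-0.6,"slide":[0,0,0],"roll":0},{"gripper":-0.6,"slide":[0,0,0],"roll":0},{"gripper":-0.6,"slide":[0,0,0],"roll":0}])

```text
clock: 2.37
position: [537.3, -211.0, 315.8]
ee_rot: [-3.141, -0.001, -1.297]
contact_force: [-0.1, 0.4, -0.3]
finger_gap: 68.4
```

Run:
```python
from bench import ctrl
from h import *
c=grab(ctrl,"wrist","w2");print(c["state"]["position"],c["state"]["ee_rot"],abs(c["state"]["dq"]).max(),c["state"]["contact_force"],c["state"]["finger_gap"])
t=grab(ctrl,"top","top1")
im=cv2.imread("pics/w2.png")
x,y,w,h=270,140,100,75
a=cv2.resize(im[y:y+h,x:x+w],(800,600),interpolation=cv2.INTER_CUBIC)
cv2.imwrite("pics/w2b.png",cv2.convertScaleAbs(a,alpha=1.2))
```

```text
[ 537.25385158 -211.02731375  315.77842135] [-3.14054940e+00 -8.50776649e-04 -1.29739718e+00] 0.004740733528350829 [-0.11272608  0.43338897 -0.27257417] 68.44100352759213
```

View pics/w2b.png

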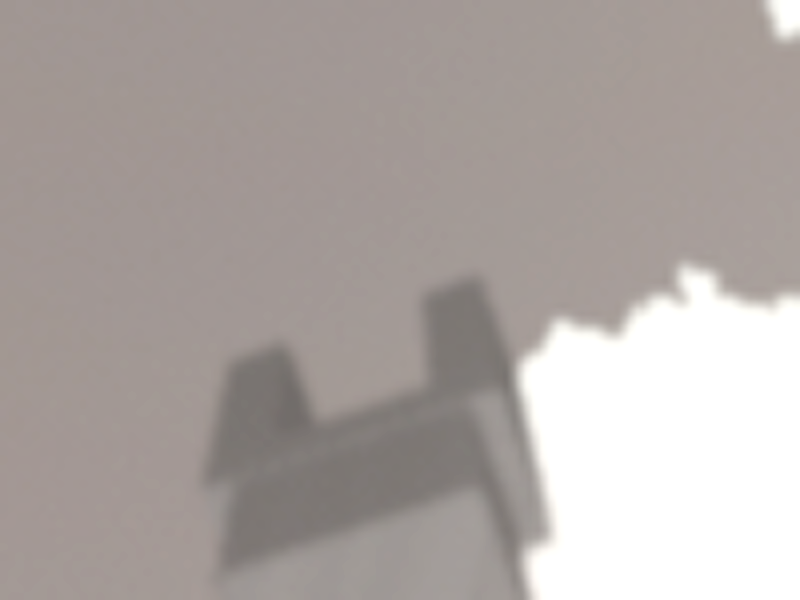

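Run:
```python
from h import *
np.set_printoptions(precision=2,suppress=True)
c=load("w2")
f=lambda u,v:(270+u/8-.44,140+v/8-.44)
def edge(a,b,z):
    A,B=onz(c,f(*a),z),onz(c,f(*b),z); d=(B-A)[:2];L=np.hypot(*d);n=np.array([d[1],-d[0]])/L
    if n[0]>0:n=-n
    print(z,A,B,"len",L,"yaw jaw",np.arctan2(d[1],d[0]),"ctr",((A+B)/2)[:2]+8*n)
edge((222,570),(482,485),82); edge((231,355),(482,276),4);edge((207,485),(505,392),44)
```

```text
82 [ 538.25 -197.42   82.  ] [ 551.22 -216.24   82.  ] len 22.856385086599946 yaw jaw -0.9671420493008442 ctr [ 538.15 -211.37]
4 [ 536.53 -194.3     4.  ] [ 552.87 -218.97    4.  ] len 29.594027934820655 yaw jaw -0.9857450444170828 ctr [ 538.03 -211.05]
44 [ 533.35 -194.93   44.  ] [ 550.28 -220.4    44.  ] len 30.589278669865397 yaw jaw -0.9841232195217318 ctr [ 535.15 -212.1 ]
```

>>> play_rows(targets=[{"gripper":-0.6,"slide":[0,0,0.5],"roll":-0.105},{"gripper":-0.6,"slide":[0,0,1.0],"roll":-0.105},{"gripper":-0.6,"slide":[0,0,1.5],"roll":-0.106},{"gripper":-0.6,"slide":[0.06,-0.05,1.5],"roll":0},{"gripper":-0.6,"slide":[0,0,1.5],"roll":0},{"gripper":-0.6,"slide":[0,0,1.0],"roll":0},{"gripper":-0.6,"slide":[0,0,0.9],"roll":0},{"gripper":-0.6,"slide":[0,0,0],"roll":0},{"gripper":-0.6,"slide":[0,0,0],"roll":0},{"gripper":-0.6,"slide":[0,0,0],"roll":0}], force=60)

```text
clock: 3.3
position: [538.0, -211.0, 236.3]
ee_rot: [-3.141, -0.001, -0.981]
contact_force: [-0.5, 0.0, 0.7]
finger_gap: 68.7
```

Run:
```python
from bench import ctrl
from h import *
c=grab(ctrl,"wrist","w3");print(c["state"]["position"],c["state"]["ee_rot"],abs(c["state"]["dq"]).max(),c["state"]["contact_force"],c["state"]["finger_gap"])
im=cv2.imread("pics/w3.png")
cv2.imwrite("pics/w3b.png",cv2.resize(im[100:400,120:520],(800,600)))
```

```text
[ 538.00510092 -211.02096774  236.34961168] [-3.14116048e+00 -7.06265842e-04 -9.81063005e-01] 0.006367738371381637 [-0.53627844  0.019595    0.73722073] 68.70364143439053
```

View pics/w3b.png

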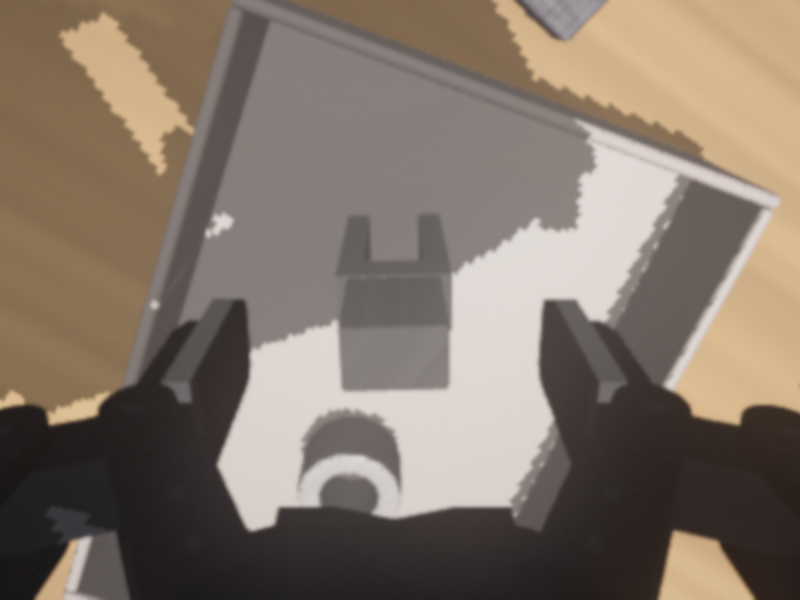

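The spacer sits square between the open pads: its neck top covers (340–449, 325–390) and its centre column is 395, as are the jaws'. I'll close on it.

>>> play_rows(targets=[{"gripper":1,"slide":[0,0,0],"roll":0},{"gripper":1,"slide":[0,0,0],"roll":0},{"gripper":1,"slide":[0,0,0],"roll":0},{"gripper":1,"slide":[0,0,0],"roll":0},{"gripper":1,"slide":[0,0,0],"roll":0},{"gripper":1,"slide":[0,0,0],"roll":0},{"gripper":1,"slide":[0,0,0],"roll":0},{"gripper":1,"slide":[0,0,0],"roll":0},{"gripper":1,"slide":[0,0,0],"roll":0},{"gripper":1,"slide":[0,0,0],"roll":0}], force=60)

```text
clock: 4.18
position: [537.9, -210.9, 236.2]
ee_rot: [-3.141, -0.0, -0.981]
contact_force: [-1.7, 1.2, 7.4]
finger_gap: 22.4
```

>>> play_rows(targets=[{"gripper":1,"slide":[0,0,-1.5],"roll":0},{"gripper":1,"slide":[0,0,-2.9],"roll":0},{"gripper":1,"slide":[0,0,-3.2],"roll":0.093},{"gripper":1,"slide":[0,0,-3.2],"roll":0.093},{"gripper":1,"slide":[0,0,-3.2],"roll":0.093},{"gripper":1,"slide":[0,0,-3.2],"roll":0.093},{"gripper":1,"slide":[0,0,-3.2],"roll":0.093},{"gripper":1,"slide":[0,0,-3],"roll":0.094},{"gripper":1,"slide":[-2.5,0.37,0],"roll":0},{"gripper":1,"slide":[-2.5,0.37,0],"roll":0},{"gripper":1,"slide":[-2.5,0.37,0],"roll":0},{"gripper":1,"slide":[-2.5,0.37,0],"roll":0},{"gripper":1,"slide":[-2.5,0.37,0],"roll":0},{"gripper":1,"slide":[-2.5,0.37,0],"roll":0},{"gripper":1,"slide":[-2.5,0.37,0],"roll":0},{"gripper":1,"slide":[-2.5,0.37,0],"roll":0},{"gripper":1,"slide":[-2.5,0.37,0],"roll":0},{"gripper":1,"slide":[-2.5,0.37,0],"roll":0},{"gripper":1,"slide":[-2.5,0.37,0],"roll":0},{"gripper":1,"slide":[-2.4,0.37,0],"roll":0}])

```text
clock: 5.85
position: [483.6, 87.8, 469.8]
ee_rot: [-3.142, 0.0, -1.54]
contact_force: [0.8, -0.1, -0.5]
finger_gap: 22.6
```

>>> play_rows(targets=[{"gripper":1,"slide":[0,0,0],"roll":0},{"gripper":1,"slide":[0,0,0],"roll":0},{"gripper":1,"slide":[0,0,0],"roll":0},{"gripper":1,"slide":[0,0,0],"roll":0},{"gripper":1,"slide":[0,0,0],"roll":0}])

```text
clock: 6.27
position: [484.3, 85.9, 469.7]
ee_rot: [3.142, -0.0, -1.541]
contact_force: [-0.9, -0.7, -0.9]
finger_gap: 22.6
```

Run:
```python
from bench import ctrl
from h import *
c=grab(ctrl,"wrist","w4");print(c["state"]["position"],c["state"]["ee_rot"],abs(c["state"]["dq"]).max(),c["state"]["contact_force"],c["state"]["finger_gap"])
grab(ctrl,"side","side4")
im=cv2.imread("pics/w4.png")
print(proj(c,[[532,86,174],[573,82,165]]))
cv2.imwrite("pics/w4b.png",cv2.resize(im[50:350,120:520],(800,600)))
```

```text
[484.29829114  85.8728075  469.68686931] [ 3.14156577e+00 -1.40719899e-04 -1.54107415e+00] 0.003149482325311637 [-0.94626809 -0.68590428 -0.93048591] 22.587326416508375
[[318.30005676 135.92382082]
 [324.81319673  83.30939988]]
```

View pics/w4b.png

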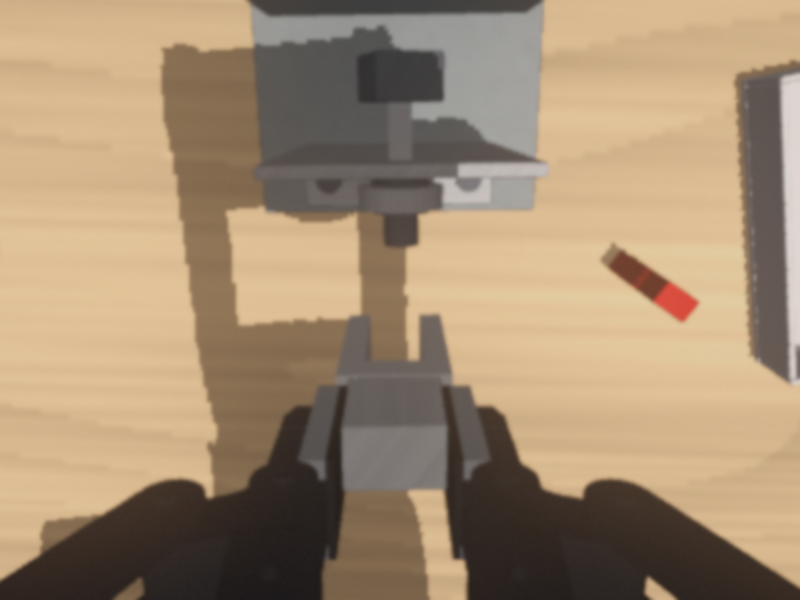

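Run:
```python
from h import *
np.set_printoptions(precision=2,suppress=True,linewidth=180)
c=load("w4"); g=cv2.cvtColor(cv2.imread("pics/w4.png"),cv2.COLOR_BGR2GRAY).astype(int)
for u in(265,280,295,340,350,365,380): print(u,g[124:144,u])
print("row bracket strip 136 L",g[135,240:256],"R",g[135,385:400])
for v in(105,112,118,124):print("sleeve",v,g[v,305:335])
for u in(310,320,330):print("head",u,g[70:110,u])
for v in(85,95):print("headrow",v,g[v,292:348])
P=c["state"]["position"]; yaw=c["state"]["ee_rot"][2]
ax=np.array([np.cos(yaw),np.sin(yaw),0]);ay=np.array([np.sin(yaw),-np.cos(yaw),0]);az=np.array([0,0,-1])
for d,w in((154.3,12),(232.3,15)):
    print(d,proj(c,[P+az*d+ax*s*w+ay*t*8 for s in(-1,1) for t in(-1,1)]))
```

```text
265 [ 86  83  80  79  79  79  78  80  86  96 100 102 101 101  99  95  90  90  91  90]
280 [ 76  77  77  79  78  79  78  81  90  99 102 102 102 101  97  86  72  69  68  70]
295 [ 78  76  77  78  77  76  77  80  90  99 102 101  99  99  96  94  97 100 101 102]
340 [ 81  82  81  80  80  81  83  89  99 104 104 103 103 105 128 166 178 156 119 101]
350 [ 81  82  83  83  82  82  91 121 159 180 183 185 185 181 159 131 122 121 124 132]
365 [ 85  85  84  84  84  85 100 137 169 182 186 187 188 183 169 163 168 170 171 173]
380 [163 156 134 104  88  88 103 144 174 185 187 188 188 181 165 159 163 163 164 164]
row bracket strip 136 L [109 109 110 109 108 107 103 101 101 102 102 102 104 105 103 103] R [189 188 189 190 190 191 191 189 186 186 187 187 187 187 187]
sleeve 105 [ 86  86  86  85  86  86  86  86  89  96 101 101 102 102 101 101 102 101 101 105 121 145 156 157 159 159 159 159 159 160]
sleeve 112 [ 86  87  87  86  86  86  87  87  89  97 100 102 103 103 102 102 103 102 102 102  99  93  89  88  88  88  88  88  89  89]
sleeve 118 [ 88  87  88  88  87  89  88  88  90  98 101 102 102 103 102 103 10
[... 586 characters left out ...]
2  62  63  62  62  62  62  61  63  89 130 153 158 158 159 159 159 153 131]
headrow 85 [ 84  85  84  85  84  81  68  56  51  50  50  50  51  51  52  54  57  59  60  61  60  61  60  59  59  59  60  60  60  60  61  61  61  62  61  61  62  62  61  62  62  63  62  62
  62  62  64  68  75 103 140 155 158 159 159 158]
headrow 95 [ 85  86  85  85  85  82  73  59  53  51  51  51  51  50  51  52  57  59  61  61  60  60  61  61  60  61  62  61  61  62  61  61  62  63  62  61  62  62  62  62  62  63  64  64
  65  64  64  64  67  97 139 156 159 159 159 159]
154.3 [[288.59 262.47]
 [289.51 295.02]
 [344.66 262.48]
 [343.74 295.03]]
232.3 [[293.97 206.33]
 [294.45 228.89]
 [339.4  206.33]
 [338.91 228.9 ]]
```

Run:
```python
from h import *
np.set_printoptions(precision=2,suppress=True,linewidth=180)
c=load("w4"); g=cv2.cvtColor(cv2.imread("pics/w4.png"),cv2.COLOR_BGR2GRAY).astype(int)
B=np.array([onz(c,p,174) for p in((265,132.4),(280,132.1),(295,132.),(340,131.4),(350,131.4),(365,131.1),(380,131))])
k=np.polyfit(B[:,1],B[:,0],1);yaw=np.arctan(-k[0]);print("yaw roller",yaw,B[:,0]-np.polyval(k,B[:,1]))
F=onz(c,(365,138),174);print("thick",np.polyval(k,F[1])-F[0])
print("ends L/R",[onz(c,p,174) for p in((249.5,132.5),(393.5,131))])
S=[onz(c,(u,v),155) for v,u in((105,319.6),(112,319.7),(118,319.7))];print("sleeve",S)
print("plate front edge row?",g[40:70,280],g[45:60,360])
for u in(298,302,336,338): print(u,g[200:235,u])
for v in(212,218,225): print(v,g[v,286:350])
for v in(270,280,290): print(v,g[v,280:356])
for u in(310,325): print(u,g[225:300,u])
```

```text
yaw roller 0.04169799456746637 [-0.04  0.05 -0.01  0.03 -0.06  0.04 -0.02]
thick 5.489602833970139
ends L/R [array([533.08, 141.89, 174.  ]), array([537.78,  25.2 , 174.  ])]
sleeve [array([556.07,  85.56, 155.  ]), array([550.34,  85.29, 155.  ]), array([545.37,  85.13, 155.  ])]
plate front edge row? [ 64  65  64  64  64  63  62  63  62  63  63  62  64  63  62  63  74 104 134 148 150 150 150 150 150 149 149 150 146 128] [ 67  68  66  66  66  66  67  67  65  67  77 109 141 154 157]
298 [195 195 196 196 196 196 188 160 118 101 100 100 100 100 100 101 100  99 100 100  98  99  99  99  99  99  99 100  98  99 100 100  99  99  99]
302 [119 119 120 120 120 120 118 110 103 101 100 101 100 100 100  99 100 100  99  99  99  98  97  97  97  96  95  95  93  93  96  99  99  99  99]
336 [198 196 195 196 197 194 177 143 112 103 104 103 103 103 103 102 103 102 102 102 103 102 102 102 102 101 101 101 101 101 101 102 102 102 100]
338 [198 196 196 196 197 193 174 141 111 103 103 104 103 103 103 103 103 103 102 102 103 102 102 101 102 101 102 102 101 102 102 102 101 102 101]
212 [117 116 117 116 117 116
[... 1607 characters left out ...]
1 121 121 121 123 123 124 120 105  74  48  43  44  45  46  48  49  55  61  63  63  54]
310 [112 112 111 111 108 104 100  99 100  99  99 102 109 107  98  97  97  97  97  97  96  96  96  97  96  96  95  96  95  95  95  95  96  94  95  95  96  99 110 118 122 122 122 122
 122 121 120 121 121 121 121 122 123 123 123 122 122 121 120 120 120 119 120 119 119 120 120 120 120 116 114 113 112 110 108]
325 [186 185 184 180 164 134 108 101 100 100 101 103 110 106 100  97  96  97  97  96  96  96  96  96  96  96  95  96  95  95  95  96  95  94  95  94  95 102 113 120 122 122 122 122
 122 122 121 122 122 122 123 123 123 123 124 124 125 124 124 124 125 124 124 124 124 124 123 123 122 135 169 185 186 173 150]
```

>>> play_rows(targets=[{"gripper":1,"slide":[0.04,-1.05,0.5],"roll":-0.012},{"gripper":1,"slide":[0.06,-1.05,0.8],"roll":0},{"gripper":1,"slide":[0.06,-1.05,1.0],"roll":0},{"gripper":1,"slide":[0.06,-1.05,1.2],"roll":0},{"gripper":1,"slide":[0.06,-1.05,1.2],"roll":0},{"gripper":1,"slide":[0.06,-1.08,0.8],"roll":0},{"gripper":1,"slide":[0,0,0],"roll":0},{"gripper":1,"slide":[0,0,0],"roll":0},{"gripper":1,"slide":[0,0,0],"roll":0},{"gripper":1,"slide":[0,0,0],"roll":0}])

```text
clock: 7.2
position: [547.4, 85.8, 415.2]
ee_rot: [-3.141, 0.0, -1.528]
contact_force: [0.6, 0.2, -0.2]
finger_gap: 22.5
```

Run:
```python
from bench import ctrl
from h import *
c=grab(ctrl,"wrist","w5");print(c["state"]["position"],c["state"]["ee_rot"],abs(c["state"]["dq"]).max(),c["state"]["contact_force"],c["state"]["finger_gap"])
s=grab(ctrl,"side","side5")
im=cv2.imread("pics/w5.png");si=cv2.imread("pics/side5.png")
u,v=proj(s,[[547,85,190]])[0].astype(int);print(u,v)
b=cv2.resize(si[v-60:v+60,u-40:u+40],(400,600),interpolation=cv2.INTER_CUBIC)
a=cv2.resize(im[110:310,250:383],(400,600),interpolation=cv2.INTER_CUBIC)
cv2.imwrite("pics/w5b.png",np.hstack([a,b]))
```

```text
[547.36235081  85.8058594  415.16384557] [-3.14116456e+00  3.40538324e-05 -1.52794287e+00] 0.007155884839345384 [ 0.61050551  0.23481019 -0.19324928] 22.47671657580102
317 174
```

View pics/w5b.png

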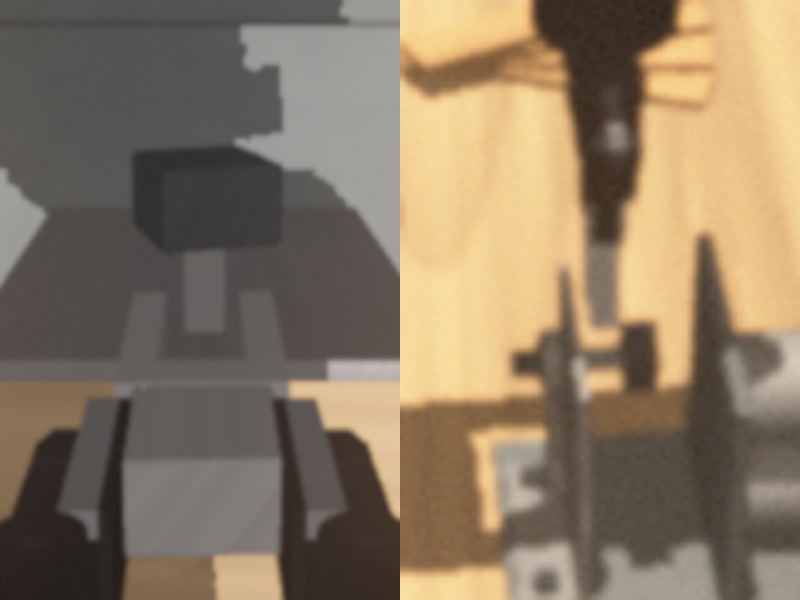

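Side view: the spacer, at columns 588–617, hangs between the bracket (580) and the head (623). In the wrist view the legs straddle the sleeve, centres 202 against 204. I'll lower it.

>>> play_rows(targets=[{"gripper":1,"slide":[0.05,-0.03,0.8],"roll":0},{"gripper":1,"slide":[0,0,0.8],"roll":0},{"gripper":1,"slide":[0,0,0.7],"roll":0},{"gripper":1,"slide":[0,0,0.7],"roll":0},{"gripper":1,"slide":[0,0,0.7],"roll":0},{"gripper":1,"slide":[0,0,0.7],"roll":0},{"gripper":1,"slide":[0,0,0.7],"roll":0},{"gripper":1,"slide":[0,0,0.6],"roll":0},{"gripper":1,"slide":[0,0,0.4],"roll":0},{"gripper":1,"slide":[0,0,0],"roll":0},{"gripper":1,"slide":[0,0,0],"roll":0},{"gripper":1,"slide":[0,0,0],"roll":0}])

```text
clock: 8.3
position: [548.0, 85.3, 354.0]
ee_rot: [-3.141, 0.0, -1.528]
contact_force: [-0.9, -0.1, 0.0]
finger_gap: 23.1
```

>>> play_rows(targets=[{"gripper":1,"slide":[0,0,0.2],"roll":0},{"gripper":1,"slide":[0,0,0.2],"roll":0},{"gripper":1,"slide":[0,0,0.1],"roll":0},{"gripper":1,"slide":[0,0,0],"roll":0},{"gripper":1,"slide":[0,0,0],"roll":0},{"gripper":1,"slide":[0,0,0],"roll":0}])

```text
clock: 8.8
position: [547.9, 85.3, 348.7]
ee_rot: [3.142, 0.0, -1.528]
contact_force: [-0.3, 0.3, -0.4]
finger_gap: 22.5
```

>>> play_rows(targets=[{"gripper":1,"slide":[0,0,0.1],"roll":0},{"gripper":1,"slide":[0,0,0.05],"roll":0},{"gripper":1,"slide":[0,0,0],"roll":0},{"gripper":1,"slide":[0,0,0],"roll":0},{"gripper":1,"slide":[0,0,0],"roll":0}])

```text
clock: 9.22
position: [547.9, 85.3, 347.2]
ee_rot: [-3.141, 0.0, -1.528]
contact_force: [-0.0, 0.7, -0.1]
finger_gap: 22.6
```

>>> play_rows(targets=[{"gripper":1,"slide":[0,0,0.1],"roll":0},{"gripper":1,"slide":[0,0,0],"roll":0},{"gripper":1,"slide":[0,0,0],"roll":0},{"gripper":1,"slide":[0,0,0],"roll":0}])

```text
clock: 9.55
position: [547.9, 85.3, 347.1]
ee_rot: [-3.141, 0.0, -1.528]
contact_force: [-4.4, -0.7, 16.2]
finger_gap: 22.6
```

Contact of 16 N at TCP height 347.1, against an expected 347.2, so it is seated. I'll ease off, open and rise.

>>> play_rows(targets=[{"gripper":1,"slide":[0,0,-0.07],"roll":0},{"gripper":1,"slide":[0,0,0],"roll":0},{"gripper":-0.2,"slide":[0,0,0],"roll":0},{"gripper":-0.2,"slide":[0,0,0],"roll":0},{"gripper":-0.2,"slide":[0,0,0],"roll":0},{"gripper":-0.2,"slide":[0,0,0],"roll":0},{"gripper":-0.2,"slide":[0,0,0],"roll":0},{"gripper":-0.2,"slide":[0,0,0],"roll":0},{"gripper":-0.2,"slide":[0,0,-1.5],"roll":0},{"gripper":-0.2,"slide":[0,0,-2.5],"roll":0},{"gripper":-0.2,"slide":[0,0,-2.5],"roll":0},{"gripper":-0.2,"slide":[0,0,-2],"roll":0},{"gripper":-0.2,"slide":[0,1,0],"roll":0},{"gripper":-0.2,"slide":[0,2,0],"roll":0},{"gripper":-0.2,"slide":[0,2,0],"roll":0},{"gripper":-0.2,"slide":[0,0,0],"roll":0},{"gripper":-0.2,"slide":[0,0,0],"roll":0},{"gripper":-0.2,"slide":[0,0,0],"roll":0},{"gripper":-0.2,"slide":[0,0,0],"roll":0}])

```text
clock: 11.13
position: [498.6, 83.2, 431.8]
ee_rot: [-3.141, 0.0, -1.528]
contact_force: [0.5, 0.2, -0.4]
finger_gap: 51.1
```

Run:
```python
from bench import ctrl
from h import *
c=grab(ctrl,"wrist","w6");print(c["state"]["position"],c["state"]["ee_rot"],abs(c["state"]["dq"]).max(),c["state"]["contact_force"],c["state"]["finger_gap"])
s=grab(ctrl,"side","side6")
im=cv2.imread("pics/w6.png");si=cv2.imread("pics/side6.png")
print(proj(c,[[547.5,85.2,193],[571,86,165]]))
b=cv2.resize(si[114:234,277:357],(400,600),interpolation=cv2.INTER_CUBIC)
a=cv2.resize(im[40:240,250:383],(400,600),interpolation=cv2.INTER_CUBIC)
cv2.imwrite("pics/w6b.png",cv2.convertScaleAbs(np.hstack([a,b]),alpha=1.3))
```

```text
[498.56106276  83.22883248 431.80018214] [-3.14115570e+00  3.08800354e-05 -1.52798088e+00] 0.0034373899616799565 [ 0.50792906  0.23572968 -0.39553866] 51.06107458430651
[[316.95707109 142.73693891]
 [317.24855402 104.46777756]]
```

View pics/w6b.png

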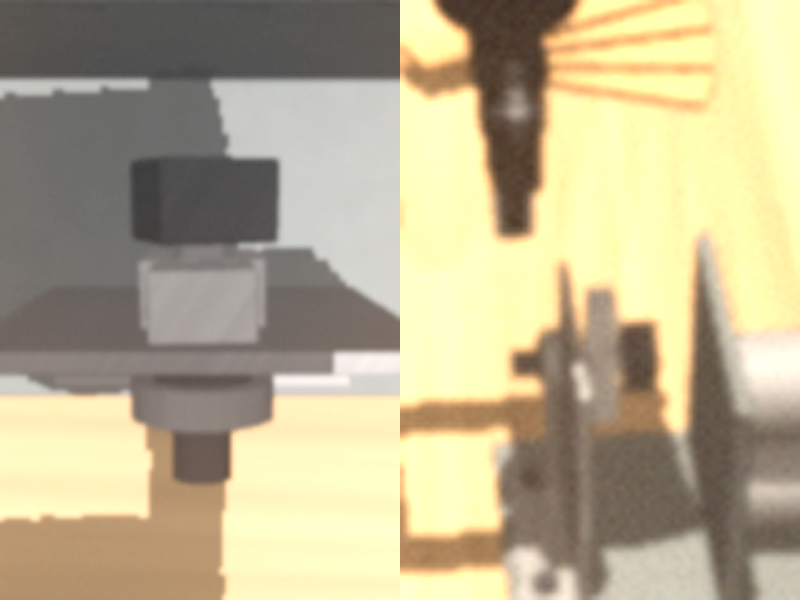

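The spacer is seated upright: neck top centre (317.5,141) against a predicted (317,143), and the side view shows it between bracket and head. The head is still leaning. Now I'll move over the head.

>>> play_rows(targets=[{"gripper":-0.4,"slide":[0,-1.5,0],"roll":0},{"gripper":-0.4,"slide":[0,-2,0],"roll":0},{"gripper":-0.4,"slide":[0,-2,0],"roll":0},{"gripper":-0.4,"slide":[0.02,-1.84,0],"roll":0},{"gripper":-0.4,"slide":[0,0,1.5],"roll":0},{"gripper":-0.4,"slide":[0,0,1.5],"roll":0},{"gripper":-0.4,"slide":[0,0,1.5],"roll":0},{"gripper":-0.4,"slide":[0,0,1.5],"roll":0},{"gripper":-0.4,"slide":[0,0,0.5],"roll":0},{"gripper":-0.4,"slide":[0,0,0],"roll":0},{"gripper":-0.4,"slide":[0,0,0],"roll":0},{"gripper":-0.4,"slide":[0,0,0],"roll":0},{"gripper":-0.4,"slide":[0,0,0],"roll":0}], force=20)

```text
clock: 12.32
position: [571.6, 86.2, 367.8]
ee_rot: [-3.14, 0.0, -1.528]
contact_force: [0.4, 0.5, -0.0]
finger_gap: 60.1
```

Run:
```python
from bench import ctrl
from h import *
c=grab(ctrl,"wrist","w7");print(c["state"]["position"],c["state"]["ee_rot"],abs(c["state"]["dq"]).max(),c["state"]["contact_force"],c["state"]["finger_gap"])
s=grab(ctrl,"side","side7")
im=cv2.imread("pics/w7.png");si=cv2.imread("pics/side7.png")
b=cv2.resize(si[114:234,277:357],(400,600),interpolation=cv2.INTER_CUBIC)
a=cv2.resize(im[100:400,220:420],(400,600),interpolation=cv2.INTER_CUBIC)
cv2.imwrite("pics/w7b.png",cv2.convertScaleAbs(np.hstack([a,b]),alpha=1.5))
```

```text
[571.59030265  86.17743376 367.80410843] [-3.14018744e+00  6.35359787e-05 -1.52793299e+00] 0.004978871204603852 [ 0.40419139  0.49170859 -0.04079016] 60.139476457905666
```

View pics/w7b.png

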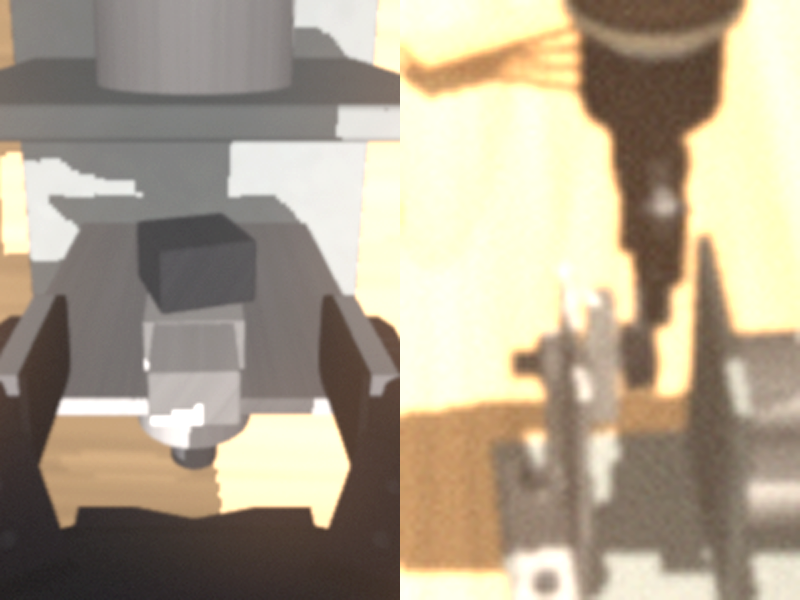

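The head's top centre is at column 195, midway between the jaws, and the fingers clear both spacer and plate. I'll descend 65 mm, shifted 1.5 mm away from the spacer.

>>> play_rows(targets=[{"gripper":-0.4,"slide":[0,-0.15,0.8],"roll":0},{"gripper":-0.4,"slide":[0,0,0.8],"roll":0},{"gripper":-0.4,"slide":[0,0,0.8],"roll":0},{"gripper":-0.4,"slide":[0,0,0.8],"roll":0},{"gripper":-0.4,"slide":[0,0,0.8],"roll":0},{"gripper":-0.4,"slide":[0,0,0.8],"roll":0},{"gripper":-0.4,"slide":[0,0,0.8],"roll":0},{"gripper":-0.4,"slide":[0,0,0.6],"roll":0},{"gripper":-0.4,"slide":[0,0,0.3],"roll":0},{"gripper":-0.4,"slide":[0,0,0],"roll":0},{"gripper":-0.4,"slide":[0,0,0],"roll":0},{"gripper":-0.4,"slide":[0,0,0],"roll":0}])

```text
clock: 13.42
position: [572.9, 86.2, 302.3]
ee_rot: [-3.141, 0.0, -1.528]
contact_force: [-0.4, 0.2, 0.2]
finger_gap: 59.9
```

>>> play_rows(targets=[{"gripper":1,"slide":[0,0,0],"roll":0},{"gripper":1,"slide":[0,0,0],"roll":0},{"gripper":1,"slide":[0,0,0],"roll":0},{"gripper":1,"slide":[0,0,0],"roll":0},{"gripper":1,"slide":[0,0,0],"roll":0},{"gripper":1,"slide":[0,0,0],"roll":0},{"gripper":1,"slide":[0,0,0],"roll":0},{"gripper":1,"slide":[0,0,0],"roll":0},{"gripper":1,"slide":[0,0,0],"roll":0},{"gripper":1,"slide":[0,0,0],"roll":0}], force=20)

```text
clock: 14.25
position: [572.9, 86.2, 302.3]
ee_rot: [-3.141, 0.0, -1.528]
contact_force: [-1.4, 0.9, 5.7]
finger_gap: 35.8
```

The pads are jammed on the corners at 35.8 mm, so the head is still leaning by about 0.28. I'll open a little, sweep the -y pad inward and up so it pushes the upper corner upright, then close while holding that pad in place.

>>> play_rows(targets=[{"gripper":-0.13,"slide":[0,0,0],"roll":0},{"gripper":-0.13,"slide":[0,0,0],"roll":0},{"gripper":-0.13,"slide":[0,0,0],"roll":0},{"gripper":-0.13,"slide":[-0.2,0,0],"roll":0},{"gripper":-0.13,"slide":[-0.2,0,0],"roll":0},{"gripper":-0.13,"slide":[-0.1,0,0],"roll":0},{"gripper":-0.13,"slide":[-0.08,0,-0.08],"roll":0},{"gripper":-0.13,"slide":[-0.08,0,-0.09],"roll":0},{"gripper":-0.13,"slide":[-0.08,0,-0.1],"roll":0},{"gripper":-0.13,"slide":[-0.07,0,-0.11],"roll":0},{"gripper":-0.13,"slide":[-0.07,0,-0.12],"roll":0},{"gripper":-0.13,"slide":[-0.04,0,-0.1],"roll":0},{"gripper":-0.13,"slide":[0,0,0],"roll":0},{"gripper":-0.13,"slide":[0,0,0],"roll":0},{"gripper":-0.13,"slide":[0,0,0],"roll":0}])

```text
clock: 15.5
position: [572.4, 95.3, 308.0]
ee_rot: [-3.141, -0.0, -1.528]
contact_force: [0.2, -2.4, 1.5]
finger_gap: 48.4
```

>>> play_rows(targets=[{"gripper":-0.13,"slide":[-0.05,0,-0.04],"roll":0},{"gripper":-0.13,"slide":[0,0,0],"roll":0},{"gripper":-0.13,"slide":[0,0,0],"roll":0},{"gripper":-0.13,"slide":[0,0,0],"roll":0}])

```text
clock: 15.83
position: [572.4, 95.6, 308.2]
ee_rot: [3.142, -0.0, -1.528]
contact_force: [1.0, -5.7, -1.5]
finger_gap: 48.0
```

Run:
```python
from bench import ctrl
from h import *
c=grab(ctrl,"wrist","w8");print(c["state"]["position"],c["state"]["contact_force"],c["state"]["finger_gap"])
s=grab(ctrl,"side","side8")
im=cv2.imread("pics/w8.png");si=cv2.imread("pics/side8.png")
b=cv2.resize(si[114:234,277:357],(400,600),interpolation=cv2.INTER_CUBIC)
a=cv2.resize(im[100:400,220:420],(400,600),interpolation=cv2.INTER_CUBIC)
cv2.imwrite("pics/w8b.png",cv2.convertScaleAbs(np.hstack([a,b]),alpha=1.8,beta=20))
```

```text
[572.36780131  95.58067475 308.19634152] [ 0.96490156 -5.74284917 -1.5332347 ] 48.0388319203272
```

View pics/w8b.png

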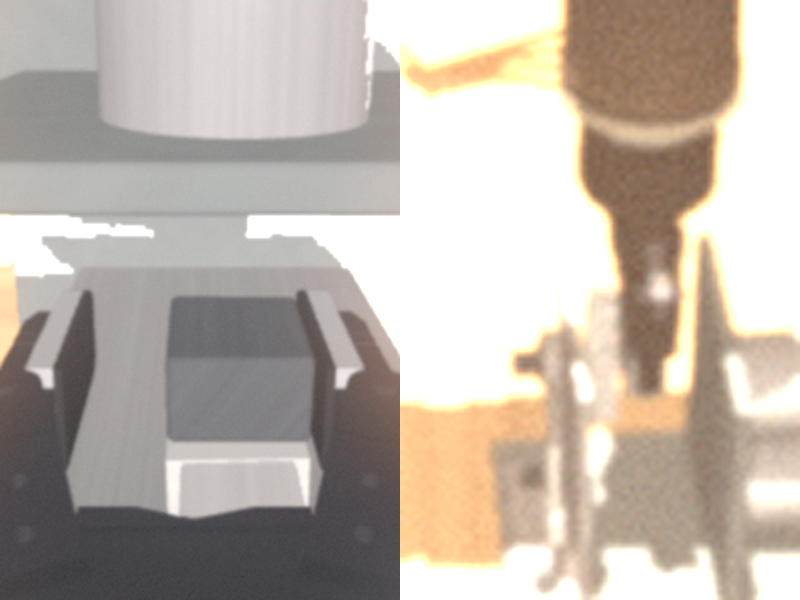

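The head's top edges now lie level and its face is flush on the right (-y) pad, with a rising sideways force of 5.7 N. I'll bring the other pad in while holding this one still.

>>> play_rows(targets=[{"gripper":-0.08,"slide":[0.05,0,0],"roll":0},{"gripper":-0.03,"slide":[0.1,0,0],"roll":0},{"gripper":0.02,"slide":[0.1,0,0],"roll":0},{"gripper":0.07,"slide":[0.1,0,0],"roll":0},{"gripper":0.12,"slide":[0.1,0,0],"roll":0},{"gripper":0.17,"slide":[0.1,0,0],"roll":0},{"gripper":0.22,"slide":[0.1,0,0],"roll":0},{"gripper":0.27,"slide":[0.1,0,0],"roll":0},{"gripper":0.32,"slide":[0.1,0,0],"roll":0},{"gripper":0.4,"slide":[0.05,0,0],"roll":0},{"gripper":1,"slide":[0,0,0],"roll":0},{"gripper":1,"slide":[0,0,0],"roll":0},{"gripper":1,"slide":[0,0,0],"roll":0},{"gripper":1,"slide":[0,0,0],"roll":0},{"gripper":1,"slide":[0,0,0],"roll":0}], force=60)

```text
clock: 17.18
position: [572.8, 86.4, 309.1]
ee_rot: [-3.141, -0.001, -1.528]
contact_force: [-3.9, -8.0, 14.4]
finger_gap: 28.9
```

Run:
```python
from bench import ctrl
from h import *
c=grab(ctrl,"wrist","w9");print(c["state"]["position"],c["state"]["contact_force"],c["state"]["finger_gap"],c["state"]["clock"])
s=grab(ctrl,"side","side9")
im=cv2.imread("pics/w9.png");si=cv2.imread("pics/side9.png")
b=cv2.resize(si[114:234,277:357],(400,600),interpolation=cv2.INTER_CUBIC)
a=cv2.resize(im[210:345,275:365],(400,600),interpolation=cv2.INTER_CUBIC)
cv2.imwrite("pics/w9b.png",np.hstack([cv2.convertScaleAbs(a,alpha=1.8,beta=20),b]))
```

```text
[572.84518099  86.42349906 309.14820809] [-3.89434561 -8.0289474  14.43414692] 28.86651123496855 17.1833
```

View pics/w9b.png

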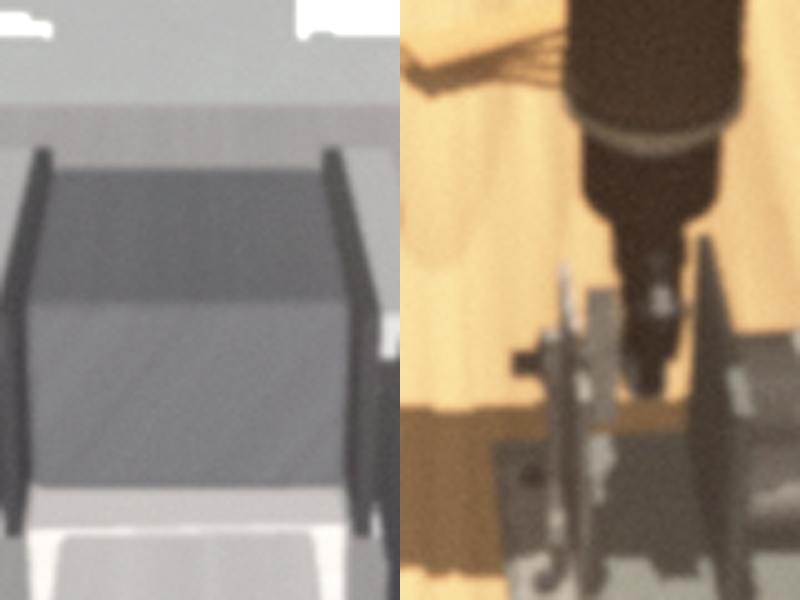

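The head is square between both pads with level edges, and the spacer is upright behind the bracket. I'll hold it a few more rows to check that it is steady, then hand in.

>>> play_rows(targets=[{"gripper":1,"slide":[0,0,0],"roll":0},{"gripper":1,"slide":[0,0,0],"roll":0},{"gripper":1,"slide":[0,0,0],"roll":0},{"gripper":1,"slide":[0,0,0],"roll":0},{"gripper":1,"slide":[0,0,0],"roll":0},{"gripper":1,"slide":[0,0,0],"roll":0}])

```text
clock: 17.78
position: [572.8, 86.4, 309.2]
ee_rot: [-3.141, -0.001, -1.528]
contact_force: [-3.2, -8.8, 14.5]
finger_gap: 29.3
```

```bash
python3 -c "
from bench import ctrl
s=ctrl.read_state();print(s['finger_gap'],s['contact_force'],abs(s['dq']).max())
print(ctrl.job_done())"
```

```text
29.299786244838195 [-3.1562361  -8.81570243 14.45079363] 0.0010925238446033091
the job is handed in; nothing more can be done
None
```

The spacer is seated upright on the sleeve between bracket and bolt head, and I let go of it there. I finished gripping the bolt head at a 60 N grip setting with its side faces upright. The job was handed in at about 18 s of the 48 s allowed.

- **Spacer:** it met the sleeve at the expected height with 16 N of contact. After I let go, the wrist and side pictures showed it upright, with its neck top within 2 pixels of where I expected it.
- **Bolt head:** simply closing the jaws jammed on the head's corners at 35.8 mm, with the head still leaning by about 0.28 rad. I opened slightly, pushed the upper corner upright with one finger, and then closed on both side faces.
- **Last checks:** the final picture shows the head level and flat between both pads. The opening read 28.9 mm, then 29.3 mm. That fits the 30 mm head, because the gauge had read about 1.5 mm low on the 24 mm neck. The arm was still.
- **Remaining force:** about 9 N sideways and 14 N upward stayed on the tool while gripping; I left it as it was.
- **Not measured:** I judged the bolt angle and the grip from the pictures and the finger opening. I did not check the collar, jar and brush again at the end; the arm's path kept clear of them.

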